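# Open the push-and-turn safety bottle

## Task

Open the shorter of the two safety bottles: press its cap down against the spring, turn it anticlockwise while holding it down, then lift it off. Put the cap on the flat board, open side down, and leave the taller safety bottle untouched.

Things in the scene. Friction and masses are not known exactly. Their poses are not given: they have to be found in the camera images.
- cap: Push-and-turn cap of the shorter bottle: white, ribbed, round, 54 mm wide, 34 mm high, 40 g, loose. Origin at the centre of its open lower rim, z up to its flat closed top. Locked at the start. Pressed down 8 mm (6 to 10; spring 4 to 10 N; stops at 10 mm) and held there, it turns anticlockwise seen from above; at 72 degrees (58 to 84; stop at 88) it lifts off, clear after 30 mm. Grip it across any diameter.
- short_bottle: The shorter safety bottle: white, round, 72 mm wide, 129 mm high with its cap on, in a square grey holder 94 mm wide fast to the worktop; it stays put when the cap is turned. Origin at the centre of the holder's underside, z up the bottle's axis. The flat shoulder under the cap is 85 mm above the origin, the locked cap's rim 95 mm. At the start the cap's x axis lies along the bottle's x.
- tall_bottle: The taller safety bottle, which must stay shut: same look, width, holder and cap, but 194 mm high with its cap on. Fixed. Origin at the centre of the holder's underside on the worktop, z up. The two bottles and the board may stand in any order from left to right.
- board: Flat blue plastic board, fixed: 220 mm along its x, 190 mm along its y, 16 mm thick. Origin at the centre of its underside, z up. Its x points away from the robot, within 20 degrees. A petri dish and a weighing boat (about 60 mm wide, 16 mm high) stand on its far half at x = +65, y = +50 and -50 mm; the near half is free: the cap fits well at x = -45, y = 0 mm.
Things that resemble listed ones, but are neither listed nor needed, are in the scene too. Leave any pink or turquoise look-alike of the short_bottle alone.

How it is judged:
By the outcome, as a careful person would: the job done as asked, in the order asked, and still so for the second after the job is handed in, with the robot touching nothing.
It also fails if it takes over 51 s, if anything falls off the work surface, if the arm or the gripper's body presses on something with over 40 N, if the wrist force passes 120 N, or if a joint passes its speed limit or range.

## Robot

A 6-joint arm with a two-finger parallel gripper is mounted at the origin on a cart in front of the work surface, level with it; the furniture and walls round the work are solid. World frame = base frame: x ahead of the robot, y to its left, z up, the work surface at z = 0. Lengths are in m, angles in rad, forces in N, time in s.
With the tool pointing down it reaches from about 0.325 to 0.775 m from the base axis. Payload 9.3 kg.
Tool frame: the origin (TCP) lies midway between the tips of the shut fingers; the grasp point (between the pads) lies 19 mm behind it; z points along the fingers, y is the direction in which the jaws open and shut (so a half turn about z gives the same grasp; the last joint's range is limited). The gripper opens to 85 mm and grips with 20 to 120 N. Pads are 22 mm wide; open, the fingers measure 114 mm over their backs; the gripper's body (76 mm by 85 mm) begins 54 mm behind the grasp point. The pads swing forward as they close: fully open they stand 13 mm farther back than shut.
Start: joints at [0.988, 0.259, 0.021, 1.334, 0, 1.418], TCP at [0.229, 0.5, 0.231] pointing down, gripper open.
Joint ranges: [-3.04, 3.04], [-0.91, 1.82], [-1.04, 1.36], [-1.92, 1.95], [-1.52, 1.45], [-3.14, 3.14]. Speed limits (rad/s): [2.22, 2.22, 2.79, 3.14, 3.14, 3.14].

## Interface

Orientations are given as a unit quaternion [x, y, z, w].
In Python, from rig import sense, camera, calibration, finish_job, search_frame, silhouettes, landmark_of gives the robot as it stands. The module is installed in compiled form; this text tells all that it offers.
- The arm moves only by the tool apply_moves, never from a script. Its argument "series" is one flat list of numbers, 6 for each row, row after row: the shift along the tool's x, y, z in cm, then the turn, a rotation vector about the tool's x, y, z in degrees. A call has 1 to 12 rows; each row is the pose to reach, as a shift and turn from the pose commanded when the call began, along the tool's axes at that moment; what a row does not reach only later rows make up. A row lasts 1/8 s, in which the tool goes at most 62.5 mm and 10.7 degrees, less where a joint would pass 70% of its speed; a pose out of reach is approached as far as the arm can. A call with a gripper value outside its range is refused whole. "claw" is the opening, from -1 (shut) to 1 (fully open), set as the call begins (left out, the last holds). The fingers move at their own pace and stop on an object; "force" is the grip in N (left out, the last holds). Time passes only in rows, so rows that repeat a pose let the fingers close. It gives the time, the measured TCP pose, the force and the opening at its end, in the units of the state.
- sense(): the state, without advancing time (a new reading comes with each control period).
- camera(name): name is "scene" or "top" or "wrist"; returns the picture (420x560x3 uint8, blue, green, red); there is no depth.
- calibration(name): a dict with "fx", "fy", "cx", "cy" (pixels), "view" (4x4, takes a point from world to camera coordinates). Camera axes: x right, y down, z forward; pixel columns grow to the right and rows downward; lengths in m; the calibration is good to about 2 mm. A picture is of the moment at which its call begins: read the wrist's pose just before it. calibration takes no time and is no camera call; for the wrist camera it gives the pose at the moment of the call.
- finish_job(): hands the job in, once; it reports no verdict.
Trained networks look in the newest picture that a camera, given by its name, has taken for a name from the list of things; names that differ only in an ending like _2 or _b are one class to them, and where a whole thing is asked for, a point or a joint stands for the part that bears it (a point fixed in the world has none). Each returns a list of dicts, best first, with "confidence" (0 to 1); they miss things now and then, are a little off and sometimes report something else, mostly with a low value. They report only what shows in the picture. A call takes as long as a camera call. They do not tell look-alikes from the thing itself.
- search_frame(camera, target): "location" ([x, y, z] in m, in world coordinates, good to about 4 mm: the middle of the surface that is visible of it).
- silhouettes(camera, target): "region" (420x560 bool, what is visible of it).
- landmark_of(camera, target): "location" ([x, y, z] in m, in world coordinates, good to about 4 mm: a listed point, or the origin of a listed thing).
The state is a dict: "t": time; "qpos": joint angles; "joint_vel": joint speeds; "joint_torque": joint torques, N m; "tcp_pos": TCP position; "eef_rot": TCP orientation; "contact_force": force on the tool from outside, world axes, zero at the start; "wrist_torque": the same for the moment, N m; "width": opening from 0.0 (shut) to 1.0 (fully open).
Only numpy, scipy, OpenCV 4.12 (cv2) and the standard library are available. Lean on these libraries where they do the work, as an engineer would, in place of code of your own. Each camera call takes 0.05 s, during which the arm holds its last target. There are 200 camera calls.

## Working session

There is one attempt and no reset: what is moved stays moved. The work goes in short steps, Python scripts to look and compute and a tool call to move; the robot and the scene stay as the last step left them, time stands still between calls to the robot, and variables do not carry over. Pictures are saved under pics/ and viewed, about 8 in all and at most 12, crops included, and the job is handed in when it is done.

Besides the shell and the picture viewer there is one more tool, called after ">>>" by a JSON object that holds its "op" and its "data", one argument or row to a line. apply_moves: Moves the arm, as the interface text tells. Its arguments: {"type":"object","properties":{"series":{"type":"array","items":{"type":"number"}},"claw":{"type":"number"},"force":{"type":"number"}},"required":["series"]}

```bash
mkdir -p pics; python3 - <<'E'
from rig import *
import cv2,numpy as np
a=camera("scene");b=camera("top")
cv2.imwrite("pics/s.png",a);cv2.imwrite("pics/t.png",b)
s=sense();print(s["t"],s["tcp_pos"],s["eef_rot"],s["width"],s["contact_force"])
for c in("scene","top"):
  for n in("cap","short_bottle","tall_bottle","board"):
    for f in(search_frame,landmark_of):
      print(c,n,f.__name__,[(np.round(d["location"],3).tolist(),round(d["confidence"],2)) for d in f(c,n)])
E
```

```text
0.1 [0.2290235  0.49978464 0.2307209 ] [ 2.13232257e-01  9.77001351e-01 -5.58159079e-04 -2.28862873e-04] 0.9994437658158505 [-0.28477353 -0.43273267 -0.54143492]
scene cap call [([0.474, -0.029, 0.131], 0.69)]
scene cap call [([0.485, -0.018, 0.097], 0.65)]
scene short_bottle call [([0.458, -0.046, 0.027], 0.91), ([0.485, -0.429, 0.058], 0.71), ([0.312, -0.128, 0.051], 0.63), ([0.314, -0.314, 0.048], 0.61)]
scene short_bottle call [([0.333, -0.297, -0.001], 0.95), ([0.479, -0.019, -0.002], 0.69), ([0.329, -0.111, -0.002], 0.69), ([0.506, -0.419, 0.004], 0.63)]
scene tall_bottle call [([0.472, -0.258, 0.1], 0.63)]
scene tall_bottle call [([0.496, -0.245, -0.004], 0.64)]
scene board call [([0.437, 0.282, 0.017], 0.64), ([0.471, -0.259, 0.104], 0.22)]
scene board call [([0.463, 0.298, 0.002], 0.66)]
top cap call [([0.476, -0.019, 0.13], 0.93)]
top cap call [([0.477, -0.02, 0.093], 0.78)]
top short_bottle call [([0.495, -0.403, 0.061], 0.98), ([0.328, -0.287, 0.064], 0.96), ([0.454, -0.024, 0.032], 0.79), ([0.319, -0.108, 0.075], 0.58)]
top short_bottle call [([0.335, -0.303, -0.003], 0.96), ([0.479, -0.021, -0.0], 0.72), ([0.508, -0.419, 0.001], 0.7), ([0.327, -0.108, 0.002], 0.63)]
top tall_bottle call [([0.475, -0.232, 0.13], 0.74)]
top tall_bottle call [([0.491, -0.244, 0.004], 0.96)]
top board call [([0.445, 0.299, 0.019], 0.73)]
top board call [([0.463, 0.299, 0.001], 0.58)]
```

View pics/s.png

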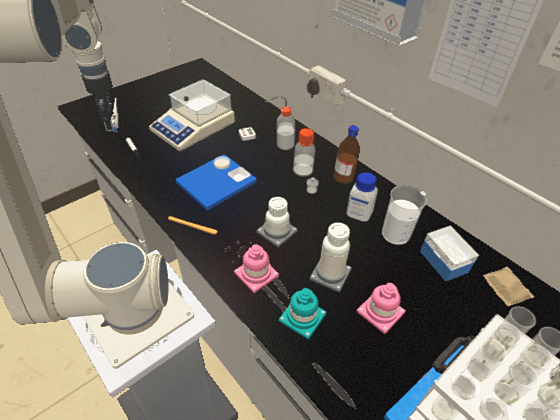

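View pics/t.png

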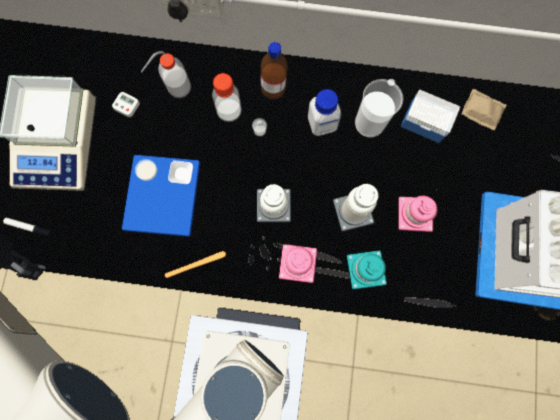

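The short bottle is at about (0.478, -0.020), centre image pixel (274,200) in the top view. The tall one is at (357,203), the pink and turquoise look-alikes are nearer the robot, and the board is on the left. I'm moving above the short bottle.

>>> {"op": "apply_moves", "data": {
  "series": [-2, -1.7, 0, 0, 0, 0, -6, -5, 0, 0, 0, 0, -10.5, -8.8, 0, 0, 0, 0, -15, -12.5, 0, 0, 0, 0, -19.5, -16.3, 0, 0, 0, 0, -24, -20, 0, 0, 0, 0, -28.5, -23.8, 0, 0, 0, 0, -33, -27.5, 0, 0, 0, 0, -37.5, -31.2, 0, 0, 0, 0, -41.5, -34.5, 0, 0, 0, 0, -44.3, -36.9, 0, 0, 0, 0, -44.3, -36.9, 0, 0, 0, 0],
  "claw": 1,
  "force": 60
}}

```text
t: 2.4
tcp_pos: [0.4789, -0.0222, 0.2308]
eef_rot: [0.215, 0.977, -0.0, -0.0]
contact_force: [-0.3, 1.3, 0.2]
width: 1.003
```

```bash
python3 - <<'E'
from rig import *
import cv2,numpy as np
s=sense();print(s["t"],s["tcp_pos"],s["eef_rot"],s["qpos"],s["width"])
K=calibration("wrist");w=camera("wrist")
for n in("cap","short_bottle"):
    for f in(search_frame,landmark_of):
      print(n,[(np.round(d["location"],4).tolist(),round(d["confidence"],2)) for d in f("wrist",n)])
def pr(p):
  q=K["view"]@np.r_[p,1];return (int(K["fx"]*q[0]/q[2]+K["cx"]),int(K["fy"]*q[1]/q[2]+K["cy"]))
c=np.array([.478,-.02,.129])
for a in np.linspace(0,2*np.pi,36,endpoint=False):
  cv2.circle(w,pr(c+.027*np.array([np.cos(a),np.sin(a),0])),1,(0,0,255),-1)
print(pr(c),pr(c+[.02,0,0]),pr(c+[0,.02,0]))
cv2.imwrite("pics/w1.png",w)
E
```

```text
2.4 [ 0.47893846 -0.02220326  0.23083813] [ 2.14905761e-01  9.76634763e-01 -1.11264738e-04 -2.04622676e-04] [-2.21447298e-01  1.38632747e-01 -1.34793098e-01  1.29777864e+00
 -2.24512485e-04  2.11743431e-01] 1.002819870018502
cap [([0.4764, -0.0205, 0.1271], 0.65)]
cap [([0.4818, -0.021, 0.0934], 0.61)]
short_bottle [([0.476, -0.3953, 0.0288], 0.89), ([0.3369, -0.0947, 0.0801], 0.84), ([0.3486, -0.2692, 0.0313], 0.74), ([0.4543, -0.0044, 0.0326], 0.68), ([0.4511, 0.2451, 0.017], 0.55)]
short_bottle [([0.5082, -0.4185, -0.0004], 0.91), ([0.4815, -0.0212, -0.0004], 0.74), ([0.3382, -0.3035, -0.0002], 0.55)]
(279, 208) (288, 227) (300, 198)
```

View pics/w1.png

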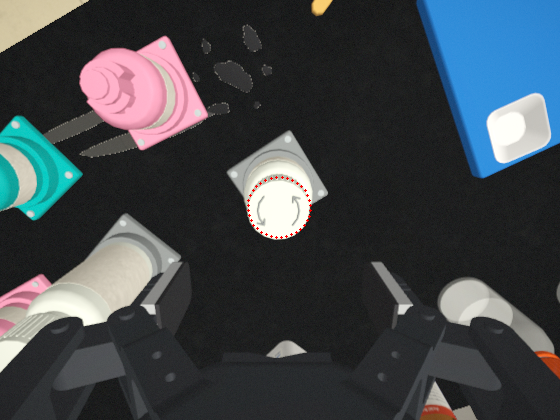

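The circle drawn at (0.478, -0.020, 0.129) lies right on the cap's top, with its centre at pixel (279,208). I'm descending to the cap, then closing.

>>> {"op": "apply_moves", "data": {
  "series": [0.2, 0.1, 2, 0, 0, 0, 0.2, 0.1, 4.5, 0, 0, 0, 0.2, 0.1, 7, 0, 0, 0, 0.2, 0.1, 9, 0, 0, 0, 0.2, 0.1, 11, 0, 0, 0, 0.2, 0.1, 12.3, 0, 0, 0, 0.2, 0.1, 13, 0, 0, 0, 0.2, 0.1, 13.4, 0, 0, 0, 0.2, 0.1, 13.4, 0, 0, 0]
}}

```text
t: 3.78
tcp_pos: [0.4768, -0.0183, 0.0975]
eef_rot: [0.213, 0.977, -0.0, 0.0]
contact_force: [0.1, -0.7, 0.7]
width: 1.0
```

>>> {"op": "apply_moves", "data": {
  "series": [0, 0, 0, 0, 0, 0, 0, 0, 0, 0, 0, 0, 0, 0, 0, 0, 0, 0, 0, 0, 0, 0, 0, 0, 0, 0, 0, 0, 0, 0, 0, 0, 0, 0, 0, 0, 0, 0, 0, 0, 0, 0, 0, 0, 0, 0, 0, 0],
  "claw": -1,
  "force": 70
}}

```text
t: 4.78
tcp_pos: [0.4769, -0.0184, 0.0973]
eef_rot: [0.213, 0.977, -0.0, 0.0]
contact_force: [0.6, -1.4, 4.3]
width: 0.618
```

Gripped at about 53 mm. Now pressing 8 mm.

>>> {"op": "apply_moves", "data": {
  "series": [0, 0, 0.3, 0, 0, 0, 0, 0, 0.6, 0, 0, 0, 0, 0, 0.8, 0, 0, 0, 0, 0, 0.8, 0, 0, 0, 0, 0, 0.8, 0, 0, 0]
}}

```text
t: 5.4
tcp_pos: [0.4769, -0.0184, 0.0894]
eef_rot: [0.213, 0.977, -0.0, 0.0]
contact_force: [-0.5, -2.3, 8.4]
width: 0.621
```

Force is 8.4 N, so it's against the spring. Turning anticlockwise, which is negative about the tool's z, while holding it down.

>>> {"op": "apply_moves", "data": {
  "series": [0, 0, 0, 0, 0, -5, 0, 0, 0, 0, 0, -13, 0, 0, 0, 0, 0, -21, 0, 0, 0, 0, 0, -29, 0, 0, 0, 0, 0, -37, 0, 0, 0, 0, 0, -45, 0, 0, 0, 0, 0, -53, 0, 0, 0, 0, 0, -61, 0, 0, 0, 0, 0, -68, 0, 0, 0, 0, 0, -73, 0, 0, 0, 0, 0, -73, 0, 0, 0, 0, 0, -73]
}}

```text
t: 6.9
tcp_pos: [0.4777, -0.0219, 0.0899]
eef_rot: [-0.409, 0.913, -0.004, -0.001]
contact_force: [-0.7, -20.4, 7.5]
width: 0.621
```

```bash
python3 - <<'E'
from rig import *
import cv2
from scipy.spatial.transform import Rotation as R
s=sense();print(s["t"],s["tcp_pos"],R.from_quat(s["eef_rot"]).as_matrix().round(3).tolist(),s["qpos"],s["contact_force"],s["wrist_torque"],s["width"])
cv2.imwrite("pics/w2.png",camera("wrist"))
E
```

```text
6.9 [ 0.4777288  -0.02187426  0.08987595] [[-0.666, -0.746, 0.002], [-0.746, 0.666, -0.008], [0.005, -0.006, -1.0]] [-0.21698911  0.2254968  -0.40478259  0.93722749 -0.00716302 -1.05874051] [ -0.72533911 -20.35988004   7.52976273] [-4.26058443 -0.01182179 -0.0774771 ] 0.6211878013058755
```

View pics/w2.png

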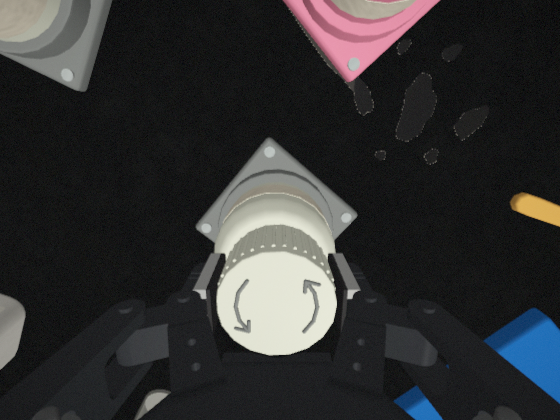

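The cap turned with the gripper: the arrows hold the same place relative to the jaws, left and right of (276,303). A 20 N sideways load shows the tool is a few mm off the cap's axis, so I'll relieve that first, still pressed, and then lift a little.

>>> {"op": "apply_moves", "data": {
  "series": [0.12, -0.12, 0, 0, 0, 0, 0.26, -0.24, 0, 0, 0, 0, 0.26, -0.24, 0, 0, 0, 0, 0.26, -0.24, 0, 0, 0, 0]
}}

```text
t: 7.45
tcp_pos: [0.4777, -0.0222, 0.0898]
eef_rot: [-0.41, 0.912, -0.001, 0.001]
contact_force: [0.6, -3.0, 8.4]
width: 0.619
```

>>> {"op": "apply_moves", "data": {
  "series": [0, 0, -0.3, 0, 0, 0, 0, 0, -0.6, 0, 0, 0, 0, 0, -0.9, 0, 0, 0, 0, 0, -1.2, 0, 0, 0, 0, 0, -1.2, 0, 0, 0]
}}

```text
t: 8.07
tcp_pos: [0.477, -0.0224, 0.1011]
eef_rot: [-0.41, 0.912, -0.001, -0.0]
contact_force: [2.2, -5.4, 0.0]
width: 0.619
```

No pulling resistance. Lifting on.

>>> {"op": "apply_moves", "data": {
  "series": [0, 0, -0.5, 0, 0, 0, 0, 0, -1, 0, 0, 0, 0, 0, -1.5, 0, 0, 0, 0, 0, -2, 0, 0, 0]
}}

```text
t: 8.57
tcp_pos: [0.4763, -0.0215, 0.1211]
eef_rot: [-0.41, 0.912, 0.001, -0.0]
contact_force: [-0.2, -0.2, -0.3]
width: 0.616
```

>>> {"op": "apply_moves", "data": {
  "series": [0, 0, -0.8, 0, 0, 0, 0, 0, -1.8, 0, 0, 0, 0, 0, -3, 0, 0, 0, 0, 0, -5, 0, 0, 0, 0, 0, -7, 0, 0, 0, 0, 0, -8, 0, 0, 0, 0, 0, -8, 0, 0, 0]
}}

```text
t: 9.45
tcp_pos: [0.4771, -0.0219, 0.2019]
eef_rot: [-0.41, 0.912, -0.0, 0.001]
contact_force: [0.4, 0.4, -0.7]
width: 0.615
```

```bash
python3 - <<'E'
from rig import *
import cv2,numpy as np
from scipy.spatial.transform import Rotation as R
s=sense();print(s["t"],s["tcp_pos"],R.from_quat(s["eef_rot"]).as_matrix().round(3).tolist(),s["qpos"],s["contact_force"],s["width"])
b=camera("top");K=calibration("top")
# board corners from blue mask
m=cv2.inRange(cv2.cvtColor(b,cv2.COLOR_BGR2HSV),(105,150,80),(125,255,255));m[:, :100]=0;m[:,230:]=0
c=max(cv2.findContours(m,0,2)[0],key=cv2.contourArea);box=cv2.boxPoints(cv2.minAreaRect(cv2.convexHull(c)))
V=np.linalg.inv(K["view"]);W=[]
for u,v in box:
  d=V[:3,:3]@[(u-K["cx"])/K["fx"],(v-K["cy"])/K["fy"],1];o=V[:3,3];W.append(o+d*(.016-o[2])/d[2])
W=np.array(W);print(box,W.round(3).tolist(),W.mean(0),np.linalg.norm(np.diff(W,axis=0),axis=1))
for n in("cap","board"):print(n,[(np.round(d["location"],3).tolist(),round(d["confidence"],2)) for d in landmark_of("top",n)])
w=camera("wrist");cv2.imwrite("pics/c3.png",cv2.resize(np.hstack([b[100:310,90:370],w[::2,::2]]),None,fx=1.4,fy=1.4))
E
```

```text
9.45 [ 0.47707995 -0.02192212  0.20186931] [[-0.664, -0.747, 0.001], [-0.747, 0.664, -0.0], [-0.001, -0.001, -1.0]] [-2.21875504e-01  1.45958469e-01 -2.00515230e-01  1.22306088e+00
  4.28761194e-06 -1.06611060e+00] [ 0.42132185  0.39033916 -0.73362545] 0.6154099563242251
[[120.756744 229.45947 ]
 [134.1081   149.35135 ]
 [199.78378  160.2973  ]
 [186.43243  240.40543 ]] [[0.35, 0.389, 0.016], [0.585, 0.399, 0.016], [0.578, 0.206, 0.016], [0.344, 0.204, 0.016]] [0.46394057 0.29961604 0.016     ] [0.2351126  0.19305633 0.23360701]
cap []
board [([0.462, 0.296, -0.004], 0.66)]
```

View pics/c3.png

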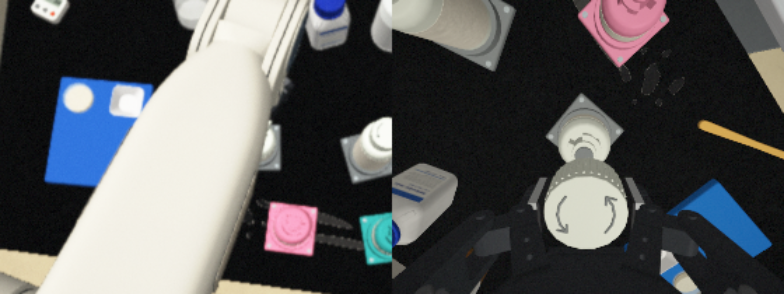

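The cap is off: the bare neck shows at (583,155) and the cap sits in the jaws at (587,213). Now getting the board's yaw from the first, unobstructed top picture.

```bash
python3 - <<'E'
from rig import *
import cv2,numpy as np
b=cv2.imread("pics/t.png");K=calibration("top")
m=cv2.inRange(cv2.cvtColor(b,cv2.COLOR_BGR2HSV),(105,150,80),(125,255,255));m[:, :100]=0;m[:,230:]=0
c=max(cv2.findContours(m,0,2)[0],key=cv2.contourArea);box=cv2.approxPolyDP(cv2.convexHull(c),6,True)[:,0]
V=np.linalg.inv(K["view"]);W=[]
for u,v in box:
  d=V[:3,:3]@[(u-K["cx"])/K["fx"],(v-K["cy"])/K["fy"],1];o=V[:3,3];W.append((o+d*(.016-o[2])/d[2])[:2])
W=np.array(W);W0=W.mean(0);print(box.tolist(),W.round(3).tolist(),W0)
s=W[np.argsort(W[:,0])];x=s[2:].mean(0)-s[:2].mean(0);x/=np.linalg.norm(x);print("yaw",np.degrees(np.arctan2(x[1],x[0])))
T=W0-.045*x;d=T-sense()["tcp_pos"][:2]
print("target",T,"tool shift",d@[-.664,-.747],d@[-.747,.664])
E
```

```text
[[134, 155], [198, 160], [189, 235], [122, 229]] [[0.568, 0.396], [0.578, 0.212], [0.36, 0.199], [0.351, 0.386]] [0.46417315 0.29826208]
yaw 2.945831600503437
target [0.41923262 0.29594945] tool shift -0.1993458576643137 0.2537133120732617
```

>>> {"op": "apply_moves", "data": {
  "series": [-1, 1.3, 0, 0, 0, 0, -3.5, 4.5, 0, 0, 0, 0, -6.5, 8.3, 0, 0, 0, 0, -9.5, 12.1, 0, 0, 0, 0, -12.5, 15.9, 0, 0, 0, 0, -15.5, 19.7, 0, 0, 0, 0, -18, 22.9, 0, 0, 0, 0, -19.9, 25.4, 0, 0, 0, 0, -19.9, 25.4, 0, 0, 0, 0, -19.9, 25.4, 0, 0, 0, 0]
}}

```text
t: 10.9
tcp_pos: [0.4185, 0.2958, 0.201]
eef_rot: [-0.41, 0.912, -0.0, -0.0]
contact_force: [-0.1, -1.2, 0.1]
width: 0.617
```

>>> {"op": "apply_moves", "data": {
  "series": [0, 0, 2, 0, 0, 0, 0, 0, 5, 0, 0, 0, 0, 0, 8, 0, 0, 0, 0, 0, 11, 0, 0, 0, 0, 0, 13.5, 0, 0, 0, 0, 0, 15, 0, 0, 0, 0, 0, 15, 0, 0, 0, 0, 0, 15, 0, 0, 0]
}}

```text
t: 11.9
tcp_pos: [0.4197, 0.2957, 0.0521]
eef_rot: [-0.41, 0.912, -0.0, 0.001]
contact_force: [-0.4, -0.9, -0.7]
width: 0.617
```

```bash
python3 - <<'E'
from rig import *
import cv2,numpy as np
s=sense();print(s["t"],s["tcp_pos"],s["eef_rot"],s["contact_force"],s["width"])
w=camera("wrist");a=camera("scene");cv2.imwrite("pics/c4.png",np.hstack([cv2.resize(a[130:230,150:290],(560,400)),w[::2,::2][:200].repeat(2,0)[:, :240]]))
E
```

```text
11.9 [0.41967371 0.29567291 0.05213567] [-4.09565684e-01  9.12280432e-01 -5.15737236e-06  6.03604773e-04] [-0.36480608 -0.85987676 -0.7468111 ] 0.6173477985787778
```

View pics/c4.png

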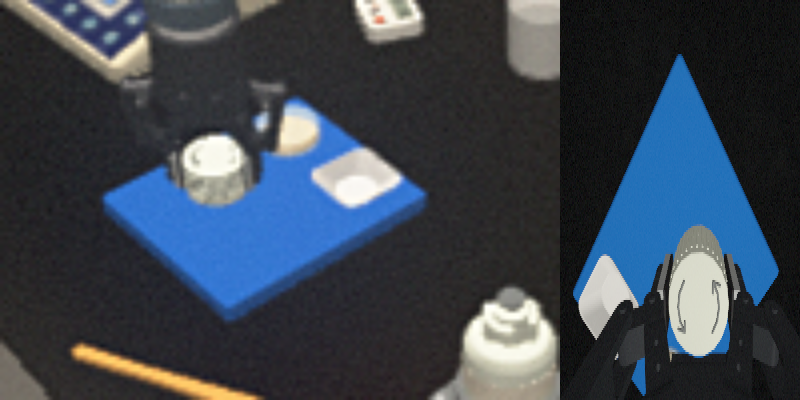

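The cap is level above the free near half of the board, clear of the dish and boat. Lowering until contact.

>>> {"op": "apply_moves", "data": {
  "series": [0, 0, 1, 0, 0, 0, 0, 0, 2, 0, 0, 0, 0, 0, 2.6, 0, 0, 0, 0, 0, 2.9, 0, 0, 0, 0, 0, 3.0, 0, 0, 0, 0, 0, 3.0, 0, 0, 0]
}}

```text
t: 12.75
tcp_pos: [0.4192, 0.2957, 0.0214]
eef_rot: [-0.41, 0.912, 0.0, 0.0]
contact_force: [-0.1, -0.0, 0.2]
width: 0.615
```

>>> {"op": "apply_moves", "data": {
  "series": [0, 0, 0.1, 0, 0, 0, 0, 0, 0.2, 0, 0, 0, 0, 0, 0.2, 0, 0, 0]
}}

```text
t: 13.12
tcp_pos: [0.4192, 0.2957, 0.0194]
eef_rot: [-0.41, 0.912, 0.0, 0.0]
contact_force: [0.6, 0.1, 0.7]
width: 0.618
```

>>> {"op": "apply_moves", "data": {
  "series": [0, 0, 0.05, 0, 0, 0, 0, 0, 0.1, 0, 0, 0, 0, 0, 0.1, 0, 0, 0]
}}

```text
t: 13.5
tcp_pos: [0.4193, 0.2957, 0.0192]
eef_rot: [-0.41, 0.912, -0.0, 0.001]
contact_force: [-3.7, -1.5, 12.4]
width: 0.617
```

Contact at 12 N, seated. Releasing, then retreating.

>>> {"op": "apply_moves", "data": {
  "series": [0, 0, -0.05, 0, 0, 0, 0, 0, -0.05, 0, 0, 0, 0, 0, -0.05, 0, 0, 0, 0, 0, -0.05, 0, 0, 0, 0, 0, -0.05, 0, 0, 0, 0, 0, -0.05, 0, 0, 0],
  "claw": 0.8
}}

```text
t: 14.25
tcp_pos: [0.4191, 0.2956, 0.0187]
eef_rot: [-0.41, 0.912, 0.0, -0.0]
contact_force: [0.6, -1.1, -0.2]
width: 0.901
```

>>> {"op": "apply_moves", "data": {
  "series": [0, 0, -0.5, 0, 0, 0, 0, 0, -1.5, 0, 0, 0, 0, 0, -3, 0, 0, 0, 0, 0, -5, 0, 0, 0, 0, 0, -8, 0, 0, 0, 0, 0, -12, 0, 0, 0, 0, 0, -16, 0, 0, 0, 0, 0, -19, 0, 0, 0, 0, 0, -20, 0, 0, 0, 0, 0, -20, 0, 0, 0]
}}

```text
t: 15.5
tcp_pos: [0.4191, 0.2956, 0.2191]
eef_rot: [-0.41, 0.912, 0.0, 0.0]
contact_force: [-0.5, -0.1, -0.8]
width: 0.896
```

```bash
python3 - <<'E'
from rig import *
import cv2,numpy as np
s=sense();print(s["t"],s["tcp_pos"],s["contact_force"],s["width"])
w=camera("wrist");a=camera("scene")
for c in("scene","wrist"):print(c,[(np.round(d["location"],3).tolist(),round(d["confidence"],2)) for d in landmark_of(c,"cap")])
cv2.imwrite("pics/c5.png",np.hstack([cv2.resize(a[130:290,150:390],(420,280)),cv2.resize(w,(373,280))]))
E
```

```text
15.5 [0.41910162 0.29564303 0.21906413] [-0.5243431  -0.07910324 -0.83161265] 0.8962574576872118
scene [([0.425, 0.299, 0.016], 0.53)]
wrist [([0.419, 0.299, 0.014], 0.75)]
```

View pics/c5.png

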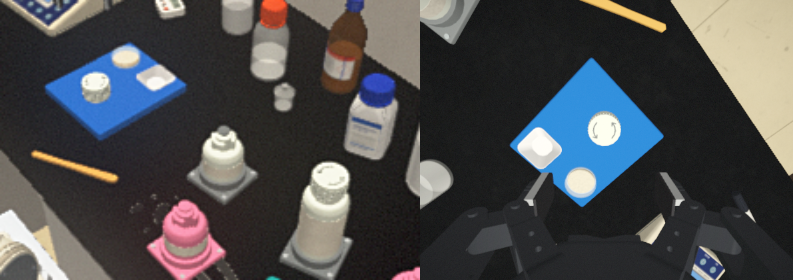

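The cap stands upright on the board's near half, at (96,86) in the left view and (604,128) in the right. The short bottle is open at (222,150), the tall one is still shut at (330,180), and the gripper is clear.

```bash
python3 -c "
from rig import *
print(finish_job())"
```

```text
the job is handed in; nothing more can be done
None
```

I opened the shorter bottle and put its cap on the near half of the blue board, open side down. I pressed the cap about 8 mm, turned it 73° anticlockwise while holding it down, and lifted it straight off. The job was handed in at about 15.7 s of the 51 s allowed.

- **Last checks:** the final pictures show the cap upright on the board, about 45 mm from the centre towards the robot. The cap detector put its rim at z ≈ 0.015 m, against the board's top at 0.016 m. The short bottle's neck is bare, the tall bottle is still shut and was never touched, and the gripper is empty, 0.2 m above the board.
- **Sideways load:** a sideways force of about 20 N built up while turning, because the tool was a few mm off the cap's axis. I eased it before lifting.
- **Failed or disagreeing checks:** the cap detector found nothing in the top view while the arm blocked it. The first board outline was also spoiled by the arm, so I used the unobstructed first picture instead.

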